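# Press the tin dispenser's ejector and trap the popped tin

## Robot

A 7-joint arm with a two-finger parallel gripper is mounted at the origin on a cart in front of the work surface, level with it; the furniture and walls round the work are solid. World frame = base frame: x ahead of the robot, y to its left, z up, the work surface at z = 0. Lengths are in m, angles in rad, forces in N, time in s.
With the tool pointing down it reaches from about 0.4 to 0.875 m from the base axis. Payload 19.3 kg.
Tool frame: the origin (TCP) lies at the very end of the fingers, on their centre line; the grasp point (between the pads) lies 19 mm behind it; z points along the fingers, y is the direction in which the jaws open and shut (so a half turn about z gives the same grasp; the last joint's range is limited). The gripper opens to 85 mm and grips with 20 to 120 N. Pads are 22 mm wide; open, the fingers measure 114 mm over their backs; the gripper's body (76 mm by 85 mm) begins 54 mm behind the grasp point. The pads swing forward as they close: fully open they stand 13 mm farther back than shut.
Start: joints at [-1.35, 0.521, -0.036, 1.599, 0.021, 1.021, -0.113], TCP at [0.179, 0.599, 0.21] pointing down, gripper open.
Joint ranges: [-2.91, 2.91], [-0.3, 2.13], [-1.5, 1.42], [0.17, 2.43], [-1.26, 4.41], [0.16, 1.93], [-2.52, 2.52]. Speed limits (rad/s): [1.89, 1.89, 2.39, 2.39, 3.01, 3.01, 3.01].

## Interface

Orientations are given as a 3x3 rotation matrix whose columns are the frame's x, y, z axes.
In Python, from plant import read_state, grab_frame, camera_model, close_job gives the robot as it stands.
- The arm moves only by the tool play_rows, never from a script. Its argument "deltas" is a list of rows, each a list of 7 numbers: the shift along the tool's x, y, z in mm, then the turn, a rotation vector about the tool's x, y, z in degrees, then the closure, from 0 (fully open) to 1 (shut). A call has 1 to 10 rows; each row shifts and turns the commanded pose from where the row before left it, along the tool's axes as they then stand; what a row does not reach is not made up. A row lasts 1/10 s, in which the tool goes at most 50 mm and 8.59 degrees, less where a joint would pass 70% of its speed; a pose out of reach is approached as far as the arm can. A call is refused whole if a number of a shift passes 50 or a number of a turn 8.59, either way. A call with a gripper value outside its range is refused whole. The fingers move at their own pace and stop on an object; "newtons" is the grip in N (left out, the last holds). Time passes only in rows, so rows that do not move let the fingers close. It gives the time, the measured TCP pose, the force and the opening at its end, in the units of the state.
- read_state(): the state, without advancing time (a new reading comes with each control period).
- grab_frame(name): name is "scene" or "top" or "wrist"; returns the picture (384x512x3 uint8, red, green, blue); there is no depth.
- camera_model(name): a dict with "fx", "fy", "cx", "cy" (pixels), "pose" (4x4, takes a point from camera to world coordinates). Camera axes: x right, y up, looking along -z (the intrinsics and any distortion apply to the point x, -y, -z); pixel columns grow to the right and rows downward; lengths in m; the calibration is good to about 2 mm. A picture is of the moment at which its call begins: read the wrist's pose just before it. camera_model takes no time and is no camera call; for the wrist camera it gives the pose at the moment of the call.
- close_job(): hands the job in, once; it reports no verdict.
The state is a dict: "time": time; "joint_pos": joint angles; "qvel": joint speeds; "joint_torque": joint torques, N m; "tcp_pos": TCP position; "ee_rot": TCP orientation; "wrist_force": force on the tool from outside, world axes, zero at the start; "wrist_torque": the same for the moment, N m; "finger_gap": finger opening in m.
Only numpy, scipy, OpenCV 4.12 (cv2) and the standard library are available. Lean on these libraries where they do the work, as an engineer would, in place of code of your own. Each camera call takes 0.05 s, during which the arm holds its last target. There are 200 camera calls.

## Task

Press the key of the tin dispenser all the way down with one finger and let the other finger, waiting in the channel ahead of the tin, stop the brad tin when the spring pops it past the gate, before it slides away. Do not grasp, tip or lift the tin, and leave the other things on the bench alone. Finish while holding: the key kept fully down by the one finger, and the tin trapped, at rest on the channel floor, between the sprung pusher and the other finger.

Things in the scene. Friction and masses are not known exactly. Their poses are not given: they have to be found in the camera images.
- dispenser: Tin dispenser fixed to the bench: pale wooden base with a level channel along its x. Origin on the bench top under the channel's centre line; -x points out of the open end (roughly to the robot), +y to the key, z up. Base x -110 to +125, y -37 to +37 mm; a wing under the key to y = +73 mm. Steel channel floor 12 mm above the bench. At the rear a spring barrel, 37 mm high.
- pusher (a point): Middle of the front face of the sprung pusher plate (36 mm wide, 15 to 36 mm above the bench) behind the tin. It moves with the plate, which presses the tin to -x against the gate with about 2 N (1.1 N at full stroke). With the gate down it drives the tin on, at most 45 mm; after that the tin slides away freely at up to 1 m/s.
- eject_key (a joint): Travel of the ejector key, m: 0 up, 0.008 fully down; springs back up when let go. About 2 N to start, 5.2 N to bottom. The gate (tooth across the channel, 40 wide, 5 thick, 6 mm above the floor, just in front of the tin) is one piece with the key: it is below the floor, freeing the tin, from about 0.006 on, and rises again, under the tin, if the key is let go.
- key_top (a point): Centre of the key's upper face; moves with the key. A ribbed steel plate, 40 mm along the dispenser's x by 28 mm along y, beside the channel at x = -42, y = +54 mm in the dispenser's frame; face 29 mm above the bench when up, 21 mm when down. A second fingertip level with the tip on the pressed key is then 9 mm above the channel floor.
- gate_front (a point): Fixed point on the channel's centre line, at floor height, at the gate's front face (x = -14.7 mm in the dispenser's frame). The channel from here to -x is clear, 59 mm wide, between rails 5 mm thick and 5 mm above the floor (taller, 14 mm, beside the tin). To trap the tin, the side of the finger facing it must be 5 to 35 mm ahead of this point.
- tin_mid (a point): Centre (half-way up) of the brad tin: round, loose, green lid, white body, 57 mm across, 28 mm high, about 70 g, standing in the channel (middle 26 mm above the bench, about x = +18 mm in the dispenser's frame), its front edge at the gate.
- blue_clip: Bystander (sizes in mm): blue spring clip, 19x60x30, lying beside the dispenser on the side away from the key. Origin at the centre of its underside.
- sanding_block: Bystander (sizes in mm): brown sanding block, 40x70x26, lying on the key's side, 32 or more from the key. Origin at the centre of its underside.
- glue_bottle: Bystander (sizes in mm): cream glue bottle with a red tip, 56 across, 168 high, behind left or right of the dispenser. Origin at the centre of its underside.
- grey_bottle: Bystander (sizes in mm): grey bottle with a white cap, 56 across, 106 high, behind left or right. Origin at the centre of its underside.
- wedge: Bystander (sizes in mm): thin wooden wedge, 22x90x12, lying on the left. Origin at the centre of its underside.
- dark_jar: Bystander (sizes in mm): dark jar with a black lid, 56 across, 100 high, on the right. Origin at the centre of its underside.
Things that resemble listed ones, but are neither listed nor needed, are in the scene too. What is shaped like the part that bears tin_mid but purple is not meant.

How it is judged:
At the end, for the whole second after the job is handed in: The key is held down (over 6.5 of its 8 mm) by a finger, and the tin stands upright and still on the channel floor past the gate, its centre between 14 mm behind and 27 mm ahead (-x) of the dispenser's origin, pressing on a finger with over 0.3 N (value of joint eject_key above 0.0065 m and contact force between the fingers and eject_key above 0.5 N and contact force between the fingers and brad_tin above 0.3 N and x of tin_mid in the frame of dispenser between -0.027 and 0.014 m and z of tin_mid in the frame of dispenser below 0.03 m and angle between tin_mid's own z axis and vertical below 0.1 rad and linear speed of brad_tin below 0.02 m/s); the arm keeps its last pose, push and grip.
It fails at once if the tin slid away (its centre passed 40 mm ahead of the dispenser's origin) (x of tin_mid in the frame of dispenser below -0.04 m).
It fails at once if the tin was lifted (10 mm or more off the channel floor) or tipped (z of tin_mid in the frame of dispenser above 0.036 m or angle between tin_mid's own z axis and vertical above 0.35 rad).
It fails at once if a bystander was moved more than 20 mm (distance of any of blue_clip, sanding_block, glue_bottle, grey_bottle, wedge, dark_jar from where it was at the start of the episode above 0.02 m).
It also fails if it takes over 32 s, if anything falls off the work surface, if the arm or the gripper's body presses on something with over 40 N, if the wrist force passes 120 N, or if a joint passes its speed limit or range.

## Working session

There is one attempt and no reset: what is moved stays moved. The work goes in short steps, Python scripts to look and compute and a tool call to move; the robot and the scene stay as the last step left them, time stands still between calls to the robot, and variables do not carry over. Pictures are saved under pics/ and viewed, about 8 in all and at most 12, crops included, and the job is handed in when it is done.

Besides the shell and the picture viewer there is one more tool, called by a JSON object that holds its "fn" and its "kwargs", one argument or row to a line. play_rows: Moves the arm, as the interface text tells. Its arguments: {"type":"object","properties":{"deltas":{"type":"array","items":{"type":"array","items":{"type":"number"}}},"newtons":{"type":"number"}},"required":["deltas"]}

```bash
mkdir -p pics; python3 - <<'E'
from plant import *
import cv2,numpy as np
np.set_printoptions(precision=4,suppress=True)
s=read_state();print(s['time'],s['tcp_pos'],s['ee_rot'],s['finger_gap'])
for n in("top","scene"):
    f=grab_frame(n);cv2.imwrite(f'pics/{n}0.png',f[:,:,::-1]);m=camera_model(n);print(n,m)
E
```

```text
0.0 [0.1791 0.5984 0.2098] [[-0.958   0.2867 -0.0002]
 [ 0.2867  0.958  -0.0012]
 [-0.0001 -0.0012 -1.    ]] 0.08548630522906
top {'fx': 431.1115226965435, 'fy': 431.1115226965435, 'cx': 258.56623793633855, 'cy': 190.27691533902996, 'pose': array([[-0.0202,  0.9809, -0.1932,  0.3059],
       [-0.9998, -0.0185,  0.0105, -0.0532],
       [ 0.0067,  0.1934,  0.9811,  1.2122],
       [ 0.    ,  0.    ,  0.    ,  1.    ]])}
scene {'fx': 389.6887565953354, 'fy': 389.6887565953354, 'cx': 252.4057498141766, 'cy': 190.79388158154597, 'pose': array([[ 0.5977,  0.6228, -0.5047,  0.0782],
       [-0.8016,  0.4561, -0.3865, -0.3879],
       [-0.0105,  0.6356,  0.7719,  0.7448],
       [ 0.    ,  0.    ,  0.    ,  1.    ]])}
```

View pics/top0.png

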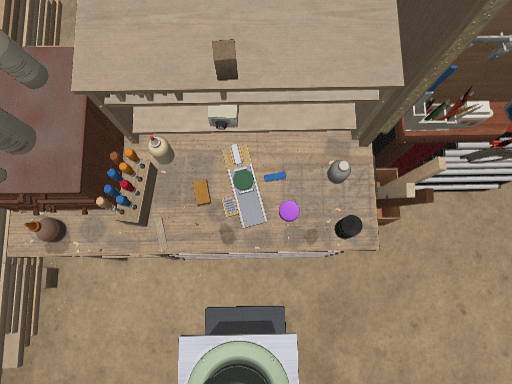

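View pics/scene0.png

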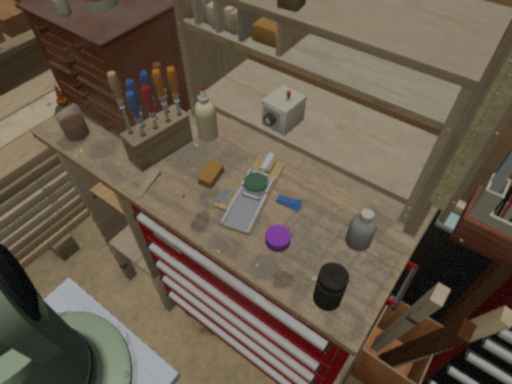

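The top view shows the dispenser around (245,185), with the green tin at (243,179), the key at (230,206) and the open end at (252,225). I'll enlarge it.

```bash
cat > h.py <<'E'
import cv2,numpy as np
np.set_printoptions(precision=4,suppress=True)
def ray(m,u,v,z):
    P=np.array(m['pose']);d=P[:3,:3]@np.array([(u-m['cx'])/m['fx'],-(v-m['cy'])/m['fy'],-1])
    t=(z-P[2,3])/d[2];return P[:3,3]+t*d
def proj(m,p):
    P=np.array(m['pose']);c=P[:3,:3].T@(np.asarray(p)-P[:3,3])
    return np.array([m['cx']+m['fx']*c[0]/-c[2],m['cy']-m['fy']*c[1]/-c[2]])
E
python3 - <<'E'
from plant import *
from h import *
print(camera_model('top').keys())
f=cv2.imread('pics/top0.png')[135:235,190:310]
cv2.imwrite('pics/topc.png',cv2.resize(f,None,fx=6,fy=6,interpolation=cv2.INTER_CUBIC))
m=camera_model('wrist');print(m)
E
```

```text
dict_keys(['fx', 'fy', 'cx', 'cy', 'pose'])
{'fx': 287.1197342563807, 'fy': 287.1197342563807, 'cx': 255.7811321008027, 'cy': 193.9879664870394, 'pose': array([[ 0.2859, -0.9259, -0.2468,  0.1163],
       [ 0.9583,  0.2759,  0.0747,  0.618 ],
       [-0.0011, -0.2578,  0.9662,  0.3737],
       [ 0.    ,  0.    ,  0.    ,  1.    ]])}
```

View pics/topc.png

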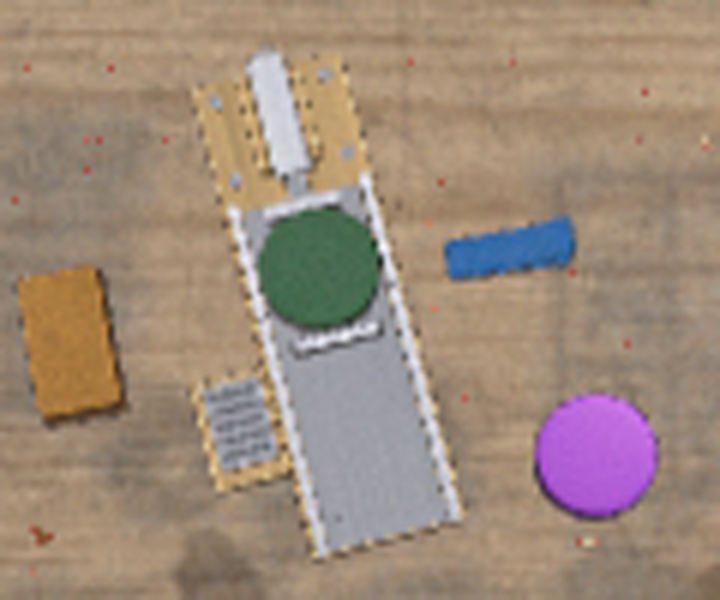

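The crop shows the tin lid centre at (320,267), the key centre at (239,424), the front corners at (320,556) and (463,518), and the rear corners at (195,90) and (345,55). Next I fit the dispenser pose to these.

```bash
python3 - <<'E'
from plant import *
from h import *
from scipy.optimize import least_squares
m=camera_model('top')
D=np.array([[18,0,40],[-42,54,29],[-110,37,12],[-110,-37,12],[125,37,12],[125,-37,12]])/1e3
U=np.array([[320,267],[239,424],[320,556],[463,518],[195,90],[345,55]])
U=(U+.5)/6-.5+[190,135]
def T(q,d):
    c,s=np.cos(q[2]),np.sin(q[2]);return np.array([q[0]+c*d[0]-s*d[1],q[1]+s*d[0]+c*d[1],d[2]])
r=lambda q:np.concatenate([proj(m,T(q,d))-u for d,u in zip(D,U)])
s=least_squares(r,[.65,0,0]);print(s.x,s.fun)
for n,d in dict(key=D[1],gate=[-.0147,0,.012],tin=D[0]).items():print(n,T(s.x,d))
for u,v in [(480,0)]:pass
print('purple',ray(m,190+596/6,135+455/6,.028),'sand',ray(m,190+70/6,135+345/6,.026),'clip',ray(m,190+510/6,135+248/6,.03))
E
```

```text
[ 0.5519 -0.0278  0.2353] [ 0.2805 -0.0264  0.3606 -0.1452 -0.9993  0.6212  0.8086  0.3017 -0.1392
 -0.244  -0.3265 -0.5746]
key [0.4984 0.0149 0.029 ]
gate [ 0.5376 -0.0312  0.012 ]
tin [ 0.5694 -0.0236  0.04  ]
purple [ 0.4793 -0.15    0.028 ] sand [0.5361 0.0935 0.026 ] clip [ 0.5778 -0.1129  0.03  ]
```

{"fn": "play_rows", "kwargs": {
  "deltas": [
    [0, 0, -20, 0, 0, -7.55, 0],
    [0, 0, -20, 0, 0, -7.55, 0],
    [0, 0, -20, 0, 0, -7.55, 0],
    [0, 0, -20, 0, 0, -7.55, 0],
    [-10.9, -41.8, 0, 0, 0, 0, 0.3],
    [-10.9, -41.8, 0, 0, 0, 0, 0.5],
    [-10.9, -41.8, 0, 0, 0, 0, 0.5],
    [-10.9, -41.8, 0, 0, 0, 0, 0.5],
    [-10.9, -41.8, 0, 0, 0, 0, 0.5],
    [-10.9, -41.8, 0, 0, 0, 0, 0.5]
  ]
}}

```text
time: 1.1
tcp_pos: [0.302, 0.3684, 0.2903]
ee_rot: [[-0.972, -0.234, -0.0], [-0.234, 0.972, -0.0], [0.0, -0.0, -1.0]]
wrist_force: [1.1, -0.2, 0.3]
finger_gap: 0.0428
```

{"fn": "play_rows", "kwargs": {
  "deltas": [
    [-10.9, -41.8, 0, 0, 0, 0, 0.5],
    [-10.9, -41.8, 0, 0, 0, 0, 0.5],
    [-10.9, -41.8, 0, 0, 0, 0, 0.5],
    [-10.9, -41.8, 0, 0, 0, 0, 0.5],
    [-10.9, -41.8, 0, 0, 0, 0, 0.5],
    [-10.9, -41.8, 0, 0, 0, 0, 0.5],
    [-10.9, -41.8, 0, 0, 0, 0, 0.5],
    [-10.9, -41.8, 0, 0, 0, 0, 0.5],
    [0, 0, 0, 0, 0, 0, 0.5],
    [0, 0, 0, 0, 0, 0, 0.5]
  ]
}}

```text
time: 2.1
tcp_pos: [0.4645, 0.0649, 0.2901]
ee_rot: [[-0.973, -0.232, -0.001], [-0.232, 0.973, -0.0], [0.001, -0.0, -1.0]]
wrist_force: [0.9, 0.7, 0.5]
finger_gap: 0.0428
```

{"fn": "play_rows", "kwargs": {
  "deltas": [
    [-10.7, -41.8, 0, 0, 0, 0, 0.5],
    [-10.7, -41.8, 0, 0, 0, 0, 0.5],
    [0, 0, 40, 0, 0, 0, 0.5],
    [0, 0, 40, 0, 0, 0, 0.5],
    [0, 0, 40, 0, 0, 0, 0.5],
    [0, 0, 40, 0, 0, 0, 0.5],
    [0, 0, 35, 0, 0, 0, 0.5],
    [0, 0, 0, 0, 0, 0, 0.5]
  ]
}}

```text
time: 2.9
tcp_pos: [0.5023, -0.0096, 0.0921]
ee_rot: [[-0.972, -0.236, -0.007], [-0.236, 0.972, -0.0], [0.006, 0.001, -1.0]]
wrist_force: [0.6, -0.7, 2.0]
finger_gap: 0.0429
```

```bash
python3 - <<'E'
from plant import *
from h import *
s=read_state();m=camera_model('wrist');f=grab_frame('wrist')[:,:,::-1].copy()
print(s['time'],s['tcp_pos'],s['finger_gap'],s['wrist_force'])
q=[.5519,-.0278,.2353];c,n=np.cos(q[2]),np.sin(q[2])
f=cv2.resize(f,None,fx=1.5,fy=1.5)
for d in [[-42,54,29],[-14.7,0,12],[-110,37,12],[-110,-37,12],[18,0,40],[-62,40,29],[-62,68,29],[-22,40,29],[-22,68,29]]:
    d=np.array(d)/1e3;p=[q[0]+c*d[0]-n*d[1],q[1]+n*d[0]+c*d[1],d[2]]
    u=proj(m,p)*1.5;print(d,u)
    if abs(u).max()<2000: cv2.drawMarker(f,tuple(int(x) for x in u),(0,0,255),0,10)
cv2.imwrite('pics/w1.png',f)
E
```

```text
2.9 [ 0.5023 -0.0096  0.0921] 0.042863372119010666 [ 0.6413 -0.7154  2.0366]
[-0.042  0.054  0.029] [426.8492 303.8295]
[-0.0147  0.      0.012 ] [333.3267 339.0961]
[-0.11   0.037  0.012] [396.357  175.9101]
[-0.11  -0.037  0.012] [261.2604 175.4052]
[0.018 0.    0.04 ] [329.2642 411.9822]
[-0.062  0.04   0.029] [401.9065 268.0547]
[-0.062  0.068  0.029] [453.9266 268.22  ]
[-0.022  0.04   0.029] [400.891  337.9672]
[-0.022  0.068  0.029] [450.7463 338.1046]
```

View pics/w1.png

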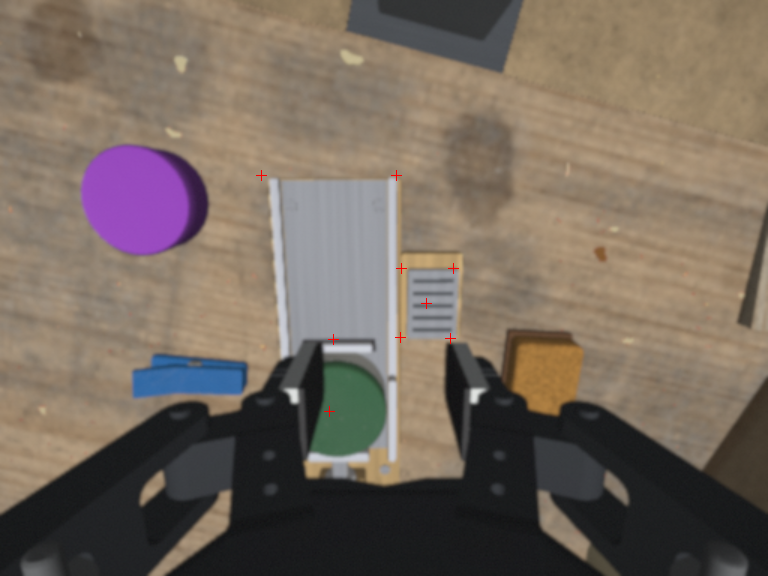

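The wrist view puts the key centre at about (432,303) and the gate's right end at (375,345). Both are about 5 px, or 3 mm, to the +y side of my projections, which is within tolerance. The fingers line up with the key and the channel, ahead of the gate. Descending.

{"fn": "play_rows", "kwargs": {
  "deltas": [
    [0, 0, 15, 0, 0, 0, 0.5],
    [0, 0, 15, 0, 0, 0, 0.5],
    [0, 0, 15, 0, 0, 0, 0.5],
    [0, 0, 5, 0, 0, 0, 0.5],
    [0, 0, 0, 0, 0, 0, 0.5],
    [0, 0, 0, 0, 0, 0, 0.5],
    [0, 0, 0, 0, 0, 0, 0.5]
  ]
}}

```text
time: 3.65
tcp_pos: [0.5055, -0.0106, 0.0464]
ee_rot: [[-0.972, -0.234, 0.001], [-0.234, 0.972, 0.0], [-0.001, -0.0, -1.0]]
wrist_force: [-0.2, 0.3, 0.3]
finger_gap: 0.0431
```

```bash
python3 - <<'E'
from plant import *
from h import *
s=read_state();p=s['tcp_pos']-np.array([.5519,-.0278,0]);print(s['tcp_pos'],s['wrist_force'],.9724*p[0]+.2331*p[1],-.2331*p[0]+.9724*p[1])
a=grab_frame('wrist')[130:330,130:390];b=grab_frame('scene')[160:260,190:320]
a=cv2.resize(a,(520,400));b=cv2.resize(b,(260*2-0,400),interpolation=cv2.INTER_CUBIC)
cv2.imwrite('pics/w2.png',cv2.resize(np.hstack([a,b])[:,:,::-1],(800,308)))
E
```

```text
[ 0.5055 -0.0106  0.0464] [-0.2401  0.2793  0.3321] -0.04113142354259454 0.027538304887868605
```

View pics/w2.png

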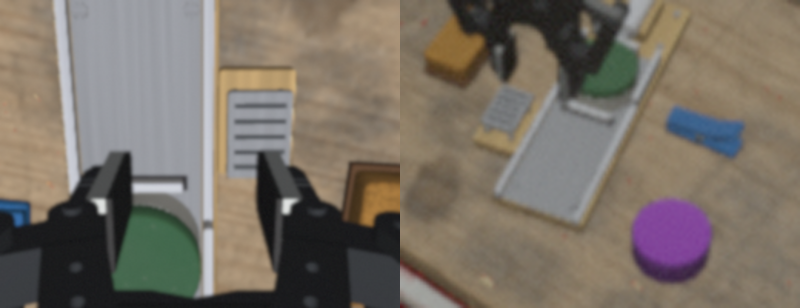

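```bash
python3 - <<'E'
from plant import *
from h import *
s=read_state();R=np.array(s['ee_rot']);m=camera_model('wrist')
k=2*800/1040
for off in ([0,-21.5,0],[0,21.5,0],[11,21.5,0],[-11,21.5,0],[0,28.5,0],[0,21.5,-6],[11,21.5,-6],[0,28.5,17],[-11,28.5,17],[11,-28.5,17]):
    p=s['tcp_pos']+R@(np.array(off)/1e3);print(off,p,(proj(m,p)-130)*k)
E
```

```text
[0, -21.5, 0] [ 0.5103 -0.0315  0.0461] [137.2089 151.331 ]
[0, 21.5, 0] [0.5003 0.0103 0.0461] [245.6387 151.3944]
[11, 21.5, 0] [0.4896 0.0077 0.0461] [246.519  125.0268]
[-11, 21.5, 0] [0.511  0.0128 0.0461] [244.7865 176.9218]
[0, 28.5, 0] [0.4986 0.0171 0.0461] [263.287  151.4047]
[0, 21.5, -6] [0.5003 0.0103 0.0521] [247.4294 157.2407]
[11, 21.5, -6] [0.4896 0.0077 0.0521] [248.3708 130.0549]
[0, 28.5, 17] [0.4986 0.0171 0.0291] [257.2889 136.7607]
[-11, 28.5, 17] [0.5093 0.0196 0.0291] [256.3388 160.3448]
[11, -28.5, 17] [ 0.5013 -0.0409  0.0291] [124.8824 112.3828]
```

```bash
python3 - <<'E'
from plant import *
from h import *
m=camera_model('wrist')
s=read_state();R=np.array(s['ee_rot']);p0=np.array(s['tcp_pos'])
a=grab_frame('wrist')[200:310,170:350,::-1].copy()
a=(255*(a/255.)**.45).astype(np.uint8)
a=cv2.resize(a,None,fx=4.4,fy=4.4,interpolation=cv2.INTER_CUBIC)
for r,col in((0,(0,0,255)),(-8,(255,0,0))):
  for sg in(-1,1):
    q=np.array([(proj(m,p0+R@(np.array([x,sg*y,r])/1e3))+.5-[170,200])*4.4 for x,y in((-11,21.5),(11,21.5),(11,36),(-11,36))])
    cv2.polylines(a,[q.astype(np.int32)],True,col,1)
cv2.imwrite('pics/w3.png',a)
E
```

```text
(no output)
```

View pics/w3.png

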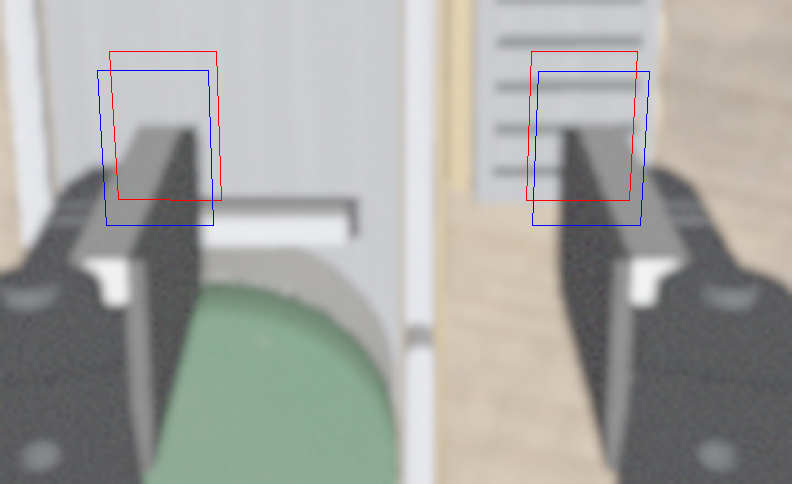

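```bash
python3 - <<'E'
from plant import *
from h import *
w=camera_model('wrist');sc=camera_model('scene')
s=read_state();R=np.array(s['ee_rot']);p0=np.array(s['tcp_pos'])
for z in(.046,.055,.065,.075):
  for n,m,u in(('wL',w,(214.3,228.6)),('wLfar',w,(214.3,264.3)),('sL',sc,(245.9,190.8)),('wR',w,(297.5,228.6)),('sR',sc,(224.1,186))):
    print(z,n,R.T@(ray(m,*u,z)-p0)*1e3)
b=grab_frame('scene')[160:220,200:280,::-1];b=(255*(b/255.)**.5).astype(np.uint8)
b=cv2.resize(b,None,fx=9,fy=9,interpolation=cv2.INTER_CUBIC)
for z,col in((0,(0,0,255)),(-10,(255,0,0)),(-25,(0,255,0))):
  for sg in(-1,1):
    q=np.array([(proj(sc,p0+R@(np.array([x,sg*y,z])/1e3))+.5-[200,160])*9 for x,y in((-11,21.5),(11,21.5),(11,29),(-11,29))])
    cv2.polylines(b,[q.astype(np.int32)],True,col,1)
cv2.imwrite('pics/s3.png',b)
E
```

```text
0.046 wL [ -0.135  -24.445   -0.0929]
0.046 wLfar [-24.2522 -25.3249  -0.0763]
0.046 sL [-16.8827 -19.603   -0.0818]
0.046 wR [-0.0986 26.2944 -0.0974]
0.046 sR [-10.5004  33.5568  -0.0909]
0.055 wL [  3.4695 -23.0613  -9.0955]
0.055 wLfar [-19.3218 -23.8928  -9.0798]
0.055 sL [-10.188  -22.7861  -9.0862]
0.055 wR [ 3.5039 24.8885 -9.0998]
0.055 sR [-3.888  29.689  -9.0951]
0.065 wL [  7.4744 -21.5237 -19.0984]
0.065 wLfar [-13.8435 -22.3015 -19.0837]
0.065 sL [ -2.7496 -26.323  -19.091 ]
0.065 wR [  7.5066  23.3263 -19.1024]
0.065 sR [  3.4592  25.3914 -19.0998]
0.075 wL [ 11.4793 -19.9862 -29.1013]
0.075 wLfar [ -8.3653 -20.7102 -29.0876]
0.075 sL [  4.6889 -29.8598 -29.0958]
0.075 wR [ 11.5093  21.7642 -29.105 ]
0.075 sR [ 10.8063  21.0939 -29.1045]
```

View pics/s3.png

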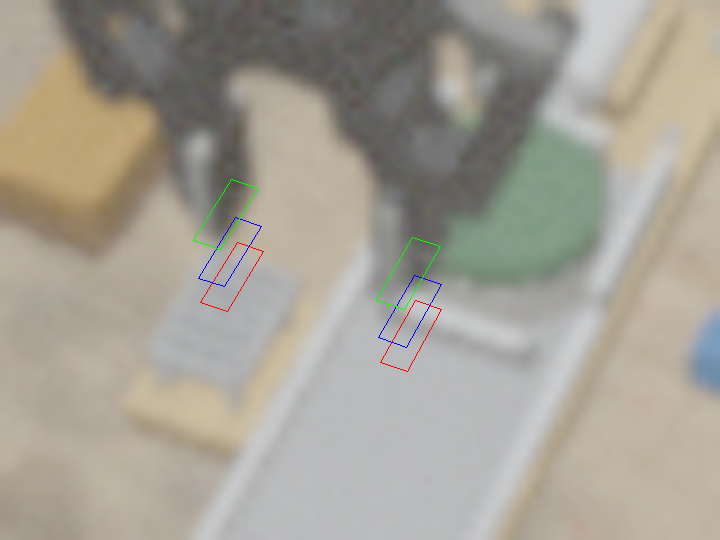

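The fingertips sit about 20 mm behind the nominal TCP at this closure, and about 3 mm toward the tin. They are still well above the key and gate. I'll shift 4 mm away from the gate and go down by force.

{"fn": "play_rows", "kwargs": {
  "deltas": [
    [4, 0, 10, 0, 0, 0, 0.5],
    [0, 0, 10, 0, 0, 0, 0.5],
    [0, 0, 5, 0, 0, 0, 0.5],
    [0, 0, 0, 0, 0, 0, 0.5],
    [0, 0, 0, 0, 0, 0, 0.5],
    [0, 0, 0, 0, 0, 0, 0.5]
  ]
}}

```text
time: 4.45
tcp_pos: [0.5012, -0.0117, 0.0205]
ee_rot: [[-0.972, -0.234, 0.0], [-0.234, 0.972, -0.0], [-0.0, -0.0, -1.0]]
wrist_force: [-1.0, -0.1, -0.2]
finger_gap: 0.043
```

{"fn": "play_rows", "kwargs": {
  "deltas": [
    [0, 0, 2, 0, 0, 0, 0.5],
    [0, 0, 2, 0, 0, 0, 0.5],
    [0, 0, 0, 0, 0, 0, 0.5],
    [0, 0, 0, 0, 0, 0, 0.5]
  ]
}}

```text
time: 4.85
tcp_pos: [0.501, -0.0117, 0.0164]
ee_rot: [[-0.972, -0.234, -0.0], [-0.234, 0.972, -0.0], [0.0, 0.0, -1.0]]
wrist_force: [-0.1, 1.1, 0.4]
finger_gap: 0.0426
```

{"fn": "play_rows", "kwargs": {
  "deltas": [
    [0, 0, 2, 0, 0, 0, 0.5],
    [0, 0, 2, 0, 0, 0, 0.5],
    [0, 0, 0, 0, 0, 0, 0.5],
    [0, 0, 0, 0, 0, 0, 0.5]
  ]
}}

```text
time: 5.25
tcp_pos: [0.501, -0.0117, 0.0123]
ee_rot: [[-0.972, -0.234, -0.0], [-0.234, 0.972, -0.0], [0.0, 0.0, -1.0]]
wrist_force: [-0.6, 0.8, 0.3]
finger_gap: 0.0429
```

{"fn": "play_rows", "kwargs": {
  "deltas": [
    [0, 0, 2, 0, 0, 0, 0.5],
    [0, 0, 2, 0, 0, 0, 0.5],
    [0, 0, 0, 0, 0, 0, 0.5],
    [0, 0, 0, 0, 0, 0, 0.5]
  ]
}}

```text
time: 5.65
tcp_pos: [0.501, -0.0117, 0.0083]
ee_rot: [[-0.972, -0.234, -0.0], [-0.234, 0.972, -0.0], [0.0, -0.0, -1.0]]
wrist_force: [-0.2, -0.1, 0.4]
finger_gap: 0.0428
```

```bash
python3 - <<'E'
from plant import *
from h import *
print(read_state()['wrist_force'],read_state()['wrist_torque'])
a=grab_frame('wrist')[170:310,170:350,::-1].copy()
a=(255*(a/255.)**.45).astype(np.uint8)
cv2.imwrite('pics/w4.png',cv2.resize(a,None,fx=4,fy=4,interpolation=cv2.INTER_CUBIC))
E
```

```text
[-0.192  -0.1107  0.3923] [-0.0205  0.016  -0.0362]
```

View pics/w4.png

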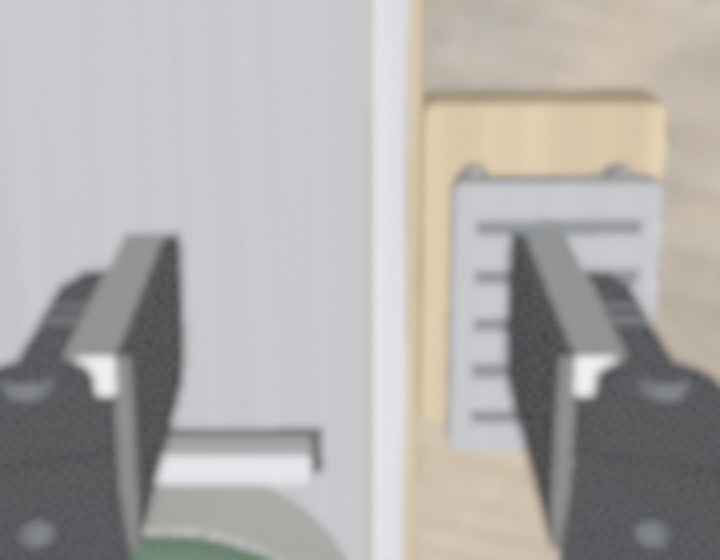

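The key finger is over the key plate, with its inner edge at column 513 between the plate edges at 452 and 660. The channel finger is near the centre line, about 27 px per 4 mm clear of the gate at row 435. I'll keep going down.

{"fn": "play_rows", "kwargs": {
  "deltas": [
    [0, 0, 2, 0, 0, 0, 0.5],
    [0, 0, 0, 0, 0, 0, 0.5],
    [0, 0, 0, 0, 0, 0, 0.5]
  ]
}}

```text
time: 6.0
tcp_pos: [0.501, -0.0117, 0.0064]
ee_rot: [[-0.972, -0.234, -0.0], [-0.234, 0.972, -0.0], [0.0, -0.0, -1.0]]
wrist_force: [0.1, -0.0, -0.5]
finger_gap: 0.0426
```

{"fn": "play_rows", "kwargs": {
  "deltas": [
    [0, 0, 2, 0, 0, 0, 0.5],
    [0, 0, 0, 0, 0, 0, 0.5],
    [0, 0, 0, 0, 0, 0, 0.5]
  ]
}}

```text
time: 6.3
tcp_pos: [0.5011, -0.0117, 0.0044]
ee_rot: [[-0.972, -0.234, -0.0], [-0.234, 0.972, -0.0], [0.0, -0.0, -1.0]]
wrist_force: [-0.7, 0.9, 2.1]
finger_gap: 0.0423
```

{"fn": "play_rows", "kwargs": {
  "deltas": [
    [0, 0, 2, 0, 0, 0, 0.5],
    [0, 0, 0, 0, 0, 0, 0.5],
    [0, 0, 0, 0, 0, 0, 0.5]
  ]
}}

```text
time: 6.6
tcp_pos: [0.501, -0.0117, 0.0024]
ee_rot: [[-0.972, -0.234, 0.0], [-0.234, 0.972, -0.0], [-0.0, -0.0, -1.0]]
wrist_force: [0.3, 0.2, 1.6]
finger_gap: 0.0428
```

{"fn": "play_rows", "kwargs": {
  "deltas": [
    [0, 0, 2, 0, 0, 0, 0.5],
    [0, 0, 2, 0, 0, 0, 0.5],
    [0, 0, 1, 0, 0, 0, 0.5],
    [0, 0, 0, 0, 0, 0, 0.5],
    [0, 0, 0, 0, 0, 0, 0.5]
  ]
}}

```text
time: 7.1
tcp_pos: [0.5011, -0.0117, -0.0021]
ee_rot: [[-0.972, -0.234, 0.0], [-0.234, 0.972, 0.0], [-0.0, 0.0, -1.0]]
wrist_force: [-5.3, 0.2, 23.3]
finger_gap: 0.0429
```

{"fn": "play_rows", "kwargs": {
  "deltas": [
    [0, 0, 1, 0, 0, 0, 0.5],
    [0, 0, 0, 0, 0, 0, 0.5],
    [0, 0, 0, 0, 0, 0, 0.5]
  ]
}}

```text
time: 7.4
tcp_pos: [0.5011, -0.0116, -0.0025]
ee_rot: [[-0.972, -0.234, 0.0], [-0.234, 0.972, 0.001], [-0.001, 0.0, -1.0]]
wrist_force: [-9.6, -0.9, 40.4]
finger_gap: 0.0427
```

{"fn": "play_rows", "kwargs": {
  "deltas": [
    [0, 0, -1.2, 0, 0, 0, 0.5],
    [0, 0, 0, 0, 0, 0, 0.5],
    [0, 0, 0, 0, 0, 0, 0.5]
  ]
}}

```text
time: 7.7
tcp_pos: [0.5011, -0.0117, -0.002]
ee_rot: [[-0.972, -0.234, 0.0], [-0.234, 0.972, 0.0], [-0.0, 0.0, -1.0]]
wrist_force: [-3.6, -0.5, 19.4]
finger_gap: 0.0426
```

```bash
python3 - <<'E'
from plant import *
from h import *
s=read_state();print(s['wrist_force'],s['wrist_torque'],s['tcp_pos'])
a=grab_frame('wrist')[170:330,170:350,::-1].copy()
a=(255*(a/255.)**.45).astype(np.uint8);a=cv2.resize(a,(450,400),interpolation=cv2.INTER_CUBIC)
b=grab_frame('scene')[155:255,190:277,::-1];b=(255*(b/255.)**.6).astype(np.uint8);b=cv2.resize(b,(348,400),interpolation=cv2.INTER_CUBIC)
cv2.imwrite('pics/w5.png',np.hstack([a,b]))
E
```

```text
[-3.576  -0.5055 19.4211] [0.4912 0.9481 0.0433] [ 0.5011 -0.0117 -0.002 ]
```

View pics/w5.png

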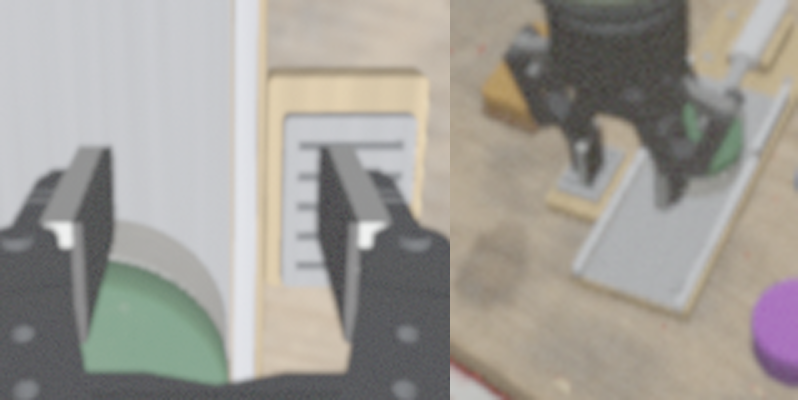

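The tin has popped past the gate. Its front edge (about (110,222)) rests against the channel finger, the gate is no longer visible, and the key sits low under the other finger. I'll hold for a moment, check that it is steady, and hand in.

{"fn": "play_rows", "kwargs": {
  "deltas": [
    [0, 0, 0, 0, 0, 0, 0.5],
    [0, 0, 0, 0, 0, 0, 0.5],
    [0, 0, 0, 0, 0, 0, 0.5],
    [0, 0, 0, 0, 0, 0, 0.5],
    [0, 0, 0, 0, 0, 0, 0.5]
  ]
}}

```text
time: 8.3
tcp_pos: [0.5011, -0.0117, -0.002]
ee_rot: [[-0.972, -0.234, 0.0], [-0.234, 0.972, 0.0], [-0.0, 0.0, -1.0]]
wrist_force: [-3.9, 0.2, 19.4]
finger_gap: 0.0428
```

```bash
python3 - <<'E'
from plant import *
from h import *
s=read_state();print(s['time'],s['wrist_force'],s['tcp_pos'])
a=cv2.cvtColor(grab_frame('wrist'),cv2.COLOR_RGB2GRAY).astype(int);b=cv2.cvtColor(grab_frame('wrist'),cv2.COLOR_RGB2GRAY).astype(int)
print('frame diff',abs(a-b)[200:330,170:300].mean())
print(close_job())
E
```

```text
8.3 [-3.9178  0.1901 19.4106] [ 0.5011 -0.0117 -0.002 ]
frame diff 0.7824260355029585
the job is handed in; nothing more can be done
None
```

I pressed the dispenser key to its stop with one finger, and the spring-popped tin came to rest against the other finger in the channel. I handed the job in at 8.3 s while holding both.

- **Final hold:** the wrist force held steady at about 19 N and the pose did not drift. Two successive wrist frames were nearly identical. In the last pictures the tin stands past the gate, touching the channel finger, with the gate gone from view.
- **Not measured directly:** the key's travel and the tin's push on the finger. I judged the key bottomed from the sharp force rise, and the tin's contact from the pictures and a horizontal force of about 4 N.
- **Higher force for a moment:** the wrist force reached about 40 N when the key bottomed, pressed by the fingertip. I backed off to 19 N straight away.
- **Disagreements:** the fingertips were about 20 mm behind the stated tool point at this opening, more than the 13 mm I expected. The wrist camera put the dispenser about 3 mm to +y of the top camera's fit. I allowed for both.

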